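# Lean the spice jar into its tight rack pocket

### The job

Put the spice jar that was left standing on the worktop back into the empty pocket of the wooden spice rack, where it stays upright and fully home on the pocket's floor. The pocket is a tight fit and its place is only roughly known, so lean the jar clearly (about twenty degrees), feel for the pocket's mouth with the lower edge of its foot, catch that edge inside, and only then straighten the jar and slide it down. Be gentle: never force the jar hard against the rack, and leave the jar already in the rack, the mug, the lemon and the onion where they are.

Things in the scene. Friction and masses are not known exactly. Their poses are not given: they have to be found in the camera images.
- jar_centre (a point): the spice jar to put away: a round glass spice jar with a pale cap, standing on the worktop, diameter 40.6 mm (cap 40 mm), height 105 mm, about 0.1 kg. This point is on its axis, half-way up (52.5 mm above the foot); z is the jar's axis, towards the cap.
- jar_foot (a point): centre of the flat, sharp-edged underside of that jar; z is the jar's axis, towards the cap.
- jar_kept: a spice jar of the same kind that already stands in the other block (78 x 74 mm, 80 mm to the -y side of the tray's middle), its top 61 mm above the blocks' tops; origin at the centre of its foot.
- mug: cream mug standing upside down, 83 mm wide, 116 mm with its handle, 94 mm high, a bystander; origin at the centre of its lower face.
- lemon: lemon, 78 x 55 x 56 mm, a bystander; origin at the centre of its underside.
- onion: red onion, 84 x 81 x 82 mm, a bystander; origin at the centre of its underside.
- rack: the wooden spice rack: a fixed dark tray, 105 mm (x) by 250 mm (y), lips 14 mm high, in which two pale wooden blocks, each bored for one jar, are screwed down, unyielding, tops 60 mm above the worktop. Origin at the centre of the tray's underside, z up, y along the tray from the occupied to the empty block; -x is the side of the blocks' brass label holders.
- seat (a point): nominal mouth centre of the empty pocket, at [0, 45, 60] mm in the rack's frame and axes. Its block (78 mm in x, 100 mm in y, flat top at this height) is screwed down anywhere along the tray: the true pocket lies up to 18 mm off this point along y, up to 2 mm along x. Pocket: round, 42.1 mm wide (twelve-sided, rim broken 1 mm; about 0.7 mm play round the jar), 44 mm deep, flat floor.
There are look-alikes about, which are no part of the job. Leave any orange look-alike of the part that bears jar_centre alone.

How it is judged (in metres and radians):
On the way, in this order (a step that is already met when the one before it is completed fails the run):
1. the lower edge of the leaning jar's foot (lean over 7 degrees) is caught inside the mouth of the empty pocket (angle between jar_foot's own z axis and vertical below 0.7 rad and horizontal distance between jar_foot and seat below 0.034 m and ((angle between jar_foot's own z axis and vertical above 0.12 rad and z of jar_foot in the frame of seat below 0.0015 m) or (angle between jar_foot's own z axis and vertical above 0.2 rad and z of jar_foot in the frame of seat below 0.003 m) or (angle between jar_foot's own z axis and vertical above 0.3 rad and z of jar_foot in the frame of seat below 0.005 m))), for 0.1 s.
2. the jar has been straightened and slid at least 25 mm down the pocket (angle between jar_foot's own z axis and vertical below 0.08 rad and z of jar_foot in the frame of seat below -0.025 m and horizontal distance between jar_foot and seat below 0.022 m), for 0.1 s.
At the end, for the whole second after the job is handed in: The jar stands released and at rest in the empty pocket, its foot within 3 mm of the pocket's floor (41 mm or more below the mouth, within 22 mm of the nominal centre), leaning less than 3 degrees (z of jar_foot in the frame of seat below -0.041 m and horizontal distance between jar_foot and seat below 0.022 m and angle between jar_foot's own z axis and vertical below 0.05 rad and linear speed of jar below 0.02 m/s and contact force between the fingers and jar below 0.1 N); the robot touches nothing.
It fails at once if the jar is forced against the rack's tray or block with more than 25 N (contact force between jar and rack above 25 N or contact force between jar and holder above 25 N).
It fails at once if the jar already in the rack is shifted, lifted or tipped by more than 10 mm (distance of jar_kept from where it was at the start of the episode above 0.01 m).
It fails at once if the mug is moved by more than 15 mm (distance of mug from where it was at the start of the episode above 0.015 m).
It fails at once if the lemon is moved by more than 15 mm (distance of lemon from where it was at the start of the episode above 0.015 m).
It fails at once if the onion is moved by more than 15 mm (distance of onion from where it was at the start of the episode above 0.015 m).
It also fails if it takes over 72 s, if anything falls off the work surface, if the arm or the gripper's body presses on something with over 40 N, if the wrist force passes 120 N, or if a joint passes its speed limit or range.

### The arm

A 6-joint arm with a two-finger parallel gripper is mounted at the origin on a cart in front of the work surface, level with it; the furniture and walls round the work are solid. World frame = base frame: x ahead of the robot, y to its left, z up, the work surface at z = 0. Lengths are in mm, angles in rad, forces in N, time in s.
With the tool pointing down it reaches from about 350 to 775 mm from the base axis. Payload 7.3 kg.
Tool frame: the origin (TCP) lies between the finger pads; the fingertips stand 25 mm ahead of it and the grasp point (between the pads) lies 6 mm ahead of it; z points along the fingers, y is the line along which they close (so a half turn about z gives the same grasp; the last joint's range is limited). The gripper opens to 92 mm and grips with 3 to 60 N. Pads are 19 mm wide; open, the fingers measure 130 mm over their backs; the gripper's body (75 mm by 190 mm) begins 47 mm behind the grasp point.
Start: joints at [-1.278, 0.342, 1.524, -0, 1.275, -0.146], TCP at [223.072, -475.273, 218.441] pointing down, gripper open.
Joint ranges: [-2.53, 2.53], [-0.77, 2.02], [0.04, 2.7], [-1, 4.14], [0.28, 2.66], [-3.11, 3.11]. Speed limits (rad/s): [2.57, 2.57, 3.14, 3.14, 3.14, 3.14].

### API

Orientations are given as [roll, pitch, yaw] about the fixed x, y, z axes, in that order (R = Rz(yaw) Ry(pitch) Rx(roll)).
In Python, from plant import bot gives the robot as it stands.
- The arm moves only by the tool play_rows, never from a script. Its argument "commands" is a list of rows, each an object of numbers: "x", "y", "z": the shift along the tool's x, y, z in m; "twist": the turn about the tool's z in degrees. In form: [{"x": .., "y": .., "z": .., "twist": ..}, ...]. A call has exactly 8 rows; each row is the pose to reach, as a shift and turn from the pose commanded when the call began, along the tool's axes at that moment; what a row does not reach only later rows make up. A row lasts 1/10 s, in which the tool goes at most 50 mm and 8.59 degrees, less where a joint would pass 70% of its speed; a pose out of reach is approached as far as the arm can. A call with a gripper value outside its range is refused whole. "jaw" is the closure, from 0 (fully open) to 1 (shut), set as the call begins (left out, the last holds). The fingers move at their own pace and stop on an object; the grip force is fixed at half the most. Time passes only in rows, so rows that repeat a pose let the fingers close, or fill a call up. It gives the time, the measured TCP pose, the force, the opening and the grip force at its end, in the units of the state.
- bot.get_obs(): the state, without advancing time (a new reading comes with each control period).
- bot.capture(name): name is "scene" or "top"; returns a dict with "pixels" (480x640x3 uint8, red, green, blue), "fx", "fy", "cx", "cy" (pixels), "k1" (the pictures are not rectified: a ray, as slopes to the right and down, at radius r is drawn at 1 + k1 r^2 times it, then the intrinsics apply), "eye" and "rotation" of the camera in the world. Camera axes: x right, y down, z forward; pixel columns grow to the right and rows downward; lengths in mm; the calibration is good to about 2 mm. A picture is of the moment at which its call begins. There is no depth.
- bot.close_job(): hands the job in; it is judged then, once.
The state is a dict: "time": time; "joint_positions": joint angles; "dq": joint speeds; "tau": joint torques, N m; "tool_pos": TCP position; "tcp_rot": TCP orientation; "contact_force": force on the tool from outside, world axes, zero at the start; "moment": the same for the moment, N m; "grip_width": finger opening in mm; "finger_force": force on a finger pad.
Only numpy, scipy, OpenCV 4.12 (cv2) and the standard library are available. Lean on these libraries where they do the work, as an engineer would, in place of code of your own. Each camera call takes 0.05 s, during which the arm holds its last target. There are 200 camera calls.

## Working session

There is one attempt and no reset: what is moved stays moved. The work goes in short steps, Python scripts to look and compute and a tool call to move; the robot and the scene stay as the last step left them, time stands still between calls to the robot, and variables do not carry over. Pictures are saved under pics/ and viewed, at most 10 in all, crops included, and the job is handed in when it is done.

Besides the shell and the picture viewer there is one more tool, called after "Emit:" by a JSON object that holds its "op" and its "data", one argument or row to a line. play_rows: Moves the arm, as the interface text tells. Its arguments: {"type":"object","properties":{"commands":{"type":"array"},"jaw":{"type":"number"}},"required":["commands"]}

```bash
mkdir -p pics; cat > h.py <<'E'
import numpy as np, cv2
from plant import bot
def snap(n,f):
    c=bot.capture(n); cv2.imwrite('pics/'+f,c['pixels'][:,:,::-1])
    np.save('pics/'+n+'.npy',{k:c[k] for k in c if k!='pixels'},allow_pickle=True); return c
def cam(n): return np.load('pics/'+n+'.npy',allow_pickle=True).item()
def px(c,u,v,z):
    """world point at height z seen at pixel"""
    K=np.array([[c['fx'],0,c['cx']],[0,c['fy'],c['cy']],[0,0,1.]])
    a=np.array([(u-c['cx'])/c['fx'],(v-c['cy'])/c['fy']]); s=a.copy()
    for _ in range(30): s=a/(1+c['k1']*(s@s))
    d=np.array(c['rotation'])@np.array([s[0],s[1],1]); e=np.array(c['eye'])
    return e+d*(z-e[2])/d[2]
def proj(c,p):
    q=np.array(c['rotation']).T@(np.array(p,float)-c['eye']); s=q[:2]/q[2]; s=s*(1+c['k1']*(s@s))
    return np.array([c['fx']*s[0]+c['cx'],c['fy']*s[1]+c['cy']])
E
python3 - <<'E'
from h import *
for n in('scene','top'):
    c=snap(n,n+'0.png'); print(n,c['eye'],np.round(c['rotation'],3).tolist(),c['fx'],c['k1'])
print(bot.get_obs())
E
```

```text
scene [ 426.99669841 -492.04181665  871.14822876] [-2.564, 0.003, -0.29] 522.5413358099047 -0.15032568059351747
top [485.47134612  11.86593005 954.28815332] [-3.067, 0.028, -1.582] 449.26766672344434 0.00155727617212172
{'time': 0.1, 'joint_positions': array([-1.27801607e+00,  3.42637530e-01,  1.52488200e+00, -2.59122289e-05,
        1.27539044e+00, -1.46003206e-01]), 'dq': array([-0.00064881, -0.0012336 , -0.00431366, -0.00264199, -0.00090412,
       -0.0007867 ]), 'tau': array([ 1.35377450e-03, -4.32001340e+01, -2.44696140e+01,  7.19775539e-02,
        5.25939942e-02, -3.10624819e-05]), 'tool_pos': array([ 222.94816592, -474.91847755,  217.83630165]), 'tcp_rot': array([-3.14028575e+00, -1.67133593e-04,  4.38790918e-01]), 'contact_force': array([-0.18072071,  0.35703406,  0.53758114]), 'moment': array([-0.00154389,  0.00882793,  0.04131661]), 'finger_force': 0.0, 'grip_width': 91.75601017254047}
```

View pics/scene0.png

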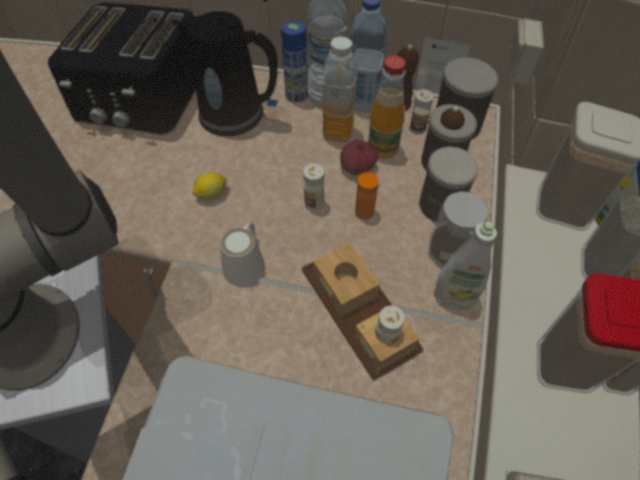

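View pics/top0.png

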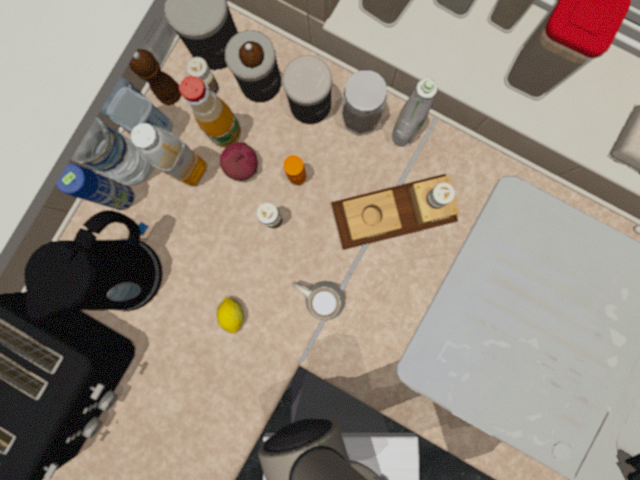

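The target jar stands at scene (314,187) / top (268,214). The empty pocket is at scene (346,270) / top (372,215), with the kept jar at top (440,195), mug at (323,302), lemon at (230,315) and onion at (238,161). The orange look-alike is at top (294,170).

```bash
sed -i "s/np.array(c\['rotation'\])/RR(c)/g" h.py; cat >> h.py <<'E'
from scipy.spatial.transform import Rotation as Ro
def RR(c): return Ro.from_euler('xyz',c['rotation']).as_matrix()
E
python3 - <<'E'
from h import *
a=cv2.imread('pics/top0.png'); s=cv2.imread('pics/scene0.png')
A=cv2.resize(a[165:255,325:465],(800,514),interpolation=cv2.INTER_CUBIC)
cv2.imwrite('pics/ct.png',A)
B=np.hstack([cv2.resize(a[190:240,245:295],(400,400),interpolation=cv2.INTER_CUBIC),cv2.resize(s[155:215,285:345],(400,400),interpolation=cv2.INTER_CUBIC)])
cv2.imwrite('pics/cj.png',B)
t=cam('top');c=cam('scene')
print('jar cap',px(t,267,211,105),px(c,314,171,105)); print('pocket',px(t,372,215,60),px(c,346,270,60))
print('kept',px(t,440,193,121),px(c,391,317,121)); print('far jar',px(t,198,66,105),px(c,424,97,105))
print('onion',px(t,239,160,40),'orange',px(t,293,165,90),'lemon',px(t,230,315,28),'mug',px(t,324,302,94))
for u,v in[(332,202),(342,248),(458,216),(449,177)]: print(px(t,u,v,14))
E
```

```text
jar cap [605.38153046 135.72548586 105.        ] [602.97999233 131.59408627 105.        ]
pocket [600.60152322 -68.30782592  60.        ] [603.22805977 -68.01583727  60.        ]
kept [ 632.15216691 -189.81177801  121.        ] [ 631.09177306 -200.56545356  121.        ]
far jar [894.86987636 271.42091259 105.        ] [889.92540176 265.13150674 105.        ]
onion [722.27624134 203.43329914  40.        ] orange [697.48897483  86.66334876  90.        ] lemon [402.13873636 223.60733142  28.        ] mug [431.061983    28.92902606  94.        ]
[635.36560008  11.2347295   14.        ]
[537.86240222  -8.45603077  14.        ]
[ 601.83997374 -251.56044366   14.        ]
[ 684.70613755 -235.54682842   14.        ]
```

View pics/ct.png

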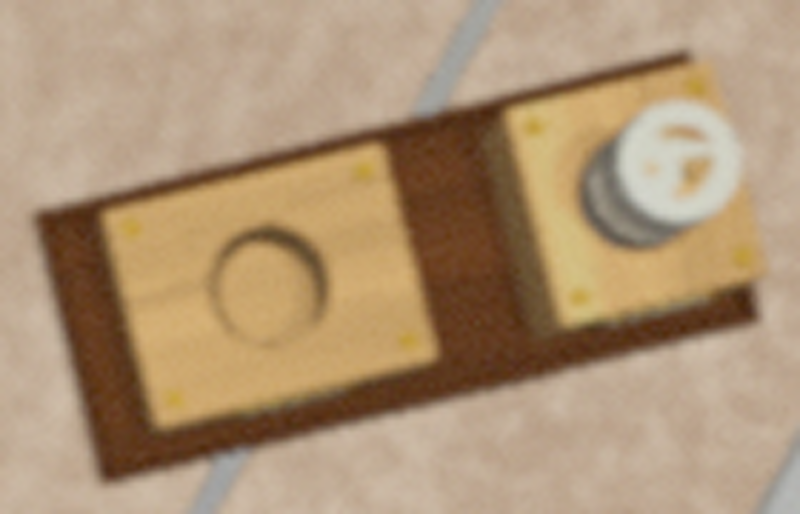

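View pics/cj.png

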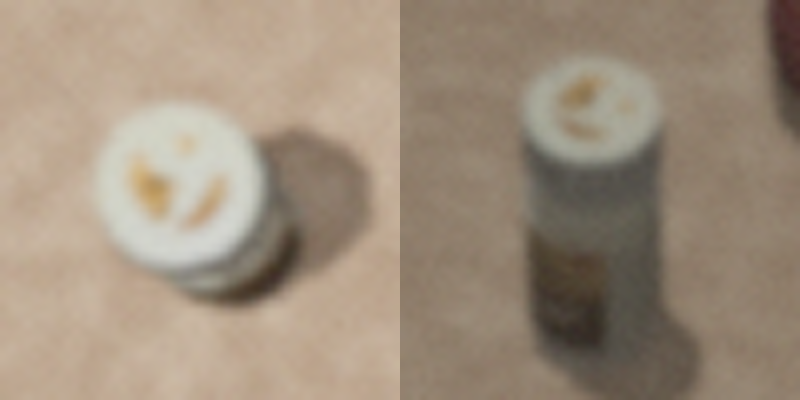

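The crops give refined positions: pocket mouth centre at top (372.1,215.2), jar cap centre at top (267.6,213.4) and scene (314,171.2). The tool can only twist about the vertical. So I'll make the lean by pivoting the jar in the grip: push its foot against the tray's end face, with the closing line along rack x.

```bash
cat >> h.py <<'E'
def tri(cs,uvs):
    from scipy.optimize import least_squares
    return least_squares(lambda p:np.concatenate([proj(c,p)-u for c,u in zip(cs,uvs)]),[600,0,60]).x
def delta(target,yaw=None):
    """tool-frame shift (m) & twist to TCP target"""
    o=bot.get_obs(); R=Ro.from_euler('xyz',o['tcp_rot']).as_matrix()
    d=R.T@(np.array(target)-o['tool_pos'])/1000
    tw=None if yaw is None else -np.degrees((yaw-o['tcp_rot'][2]+np.pi)%(2*np.pi)-np.pi)
    return np.round(d,4),tw
E
python3 - <<'E'
from h import *
t=cam('top');c=cam('scene')
print('jar',px(t,267.6,213.4,105),px(c,314,171.2,105),tri([t,c],[(267.6,213.4),(314,171.2)]))
P=[px(t,325+u/5.714,165+v/5.714,60)[:2] for u,v in[(103,212),(385,142),(440,355),(152,430)]]
print(np.round(P,1),[np.degrees(np.arctan2(*(b-a)[::-1])) for a,b in[(P[0],P[1]),(P[3],P[2]),(P[3],P[0]),(P[2],P[1])]],np.mean(P,0))
Q=[px(t,325+u/5.714,165+v/5.714,14)[:2] for u,v in[(40,215),(103,480),(760,320)]]
print(np.round(Q,1),[np.degrees(np.arctan2(*(b-a)[::-1])) for a,b in[(Q[1],Q[0]),(Q[1],Q[2])]])
print('pocket',px(t,372.1,215.2,60))
print(delta([604,133,215],1.79))
E
```

```text
jar [600.74330888 134.58354407 105.        ] [602.8394634  131.11568844 105.        ] [602.67408573 135.13309418 100.1234073 ]
[[ 627.5  -10.8]
 [ 650.8 -110. ]
 [ 575.4 -127.4]
 [ 550.5  -26.8]] [np.float64(-76.79222958766172), np.float64(-76.0879720804229), np.float64(11.708431965355334), np.float64(12.988502143356012)] [601.0531448  -68.76235345]
[[ 634.    11.3]
 [ 535.7  -10.6]
 [ 591.3 -251.2]] [np.float64(12.516443870145382), np.float64(-76.9914194705242)]
pocket [600.1962551  -68.49929213  60.        ]
(array([ 0.6032, -0.3884,  0.0034]), np.float64(-77.41857764460573))
```

Emit:
{"op": "play_rows", "data": {
  "commands": [
    {"x": 0.03, "y": -0.02, "z": 0, "twist": -8},
    {"x": 0.068, "y": -0.044, "z": 0, "twist": -16},
    {"x": 0.106, "y": -0.068, "z": 0, "twist": -24},
    {"x": 0.144, "y": -0.092, "z": 0, "twist": -32},
    {"x": 0.182, "y": -0.117, "z": 0, "twist": -40},
    {"x": 0.22, "y": -0.142, "z": 0, "twist": -48},
    {"x": 0.26, "y": -0.167, "z": 0, "twist": -56},
    {"x": 0.3, "y": -0.193, "z": 0, "twist": -64}
  ],
  "jaw": 0
}}

```text
time: 0.9
tool_pos: [413.2, -171.4, 218.3]
tcp_rot: [-3.142, 0.0, 1.561]
contact_force: [1.4, -1.6, -0.7]
grip_width: 91.8
finger_force: 0.0
```

```bash
python3 -c "
from h import *
print(delta([602,133,200],1.794),bot.get_obs()['tool_pos'])"
```

```text
(array([0.3062, 0.1858, 0.0183]), np.float64(-13.342441927649503)) [ 413.21015431 -171.37780755  218.33649915]
```

Emit:
{"op": "play_rows", "data": {
  "commands": [
    {"x": 0.038, "y": 0.023, "z": 0, "twist": -3},
    {"x": 0.078, "y": 0.047, "z": 0, "twist": -6},
    {"x": 0.118, "y": 0.071, "z": 0, "twist": -9},
    {"x": 0.16, "y": 0.097, "z": 0, "twist": -12},
    {"x": 0.2, "y": 0.121, "z": 0, "twist": -13.3},
    {"x": 0.24, "y": 0.146, "z": 0, "twist": -13.3},
    {"x": 0.28, "y": 0.17, "z": 0, "twist": -13.3},
    {"x": 0.306, "y": 0.186, "z": 0.018, "twist": -13.3}
  ]
}}

```text
time: 1.7
tool_pos: [605.4, 133.2, 201.8]
tcp_rot: [3.137, 0.0, 1.79]
contact_force: [-0.0, 0.4, 0.3]
grip_width: 91.6
finger_force: 0.0
```

```bash
python3 -c "
from h import *
print(delta([602,133,90],1.794),bot.get_obs()['tool_pos'])
a=snap('top','t1.png')['pixels'];s=snap('scene','s1.png')['pixels']
cv2.imwrite('pics/v1.png',np.hstack([cv2.resize(a[150:270,200:340],(400,343)),cv2.resize(s[100:240,240:403],(400,343))])[:,:,::-1])"
```

```text
(array([ 0.0006, -0.0039,  0.1118]), np.float64(-0.2390382920200053)) [605.38503959 133.20403572 201.82060479]
```

View pics/v1.png

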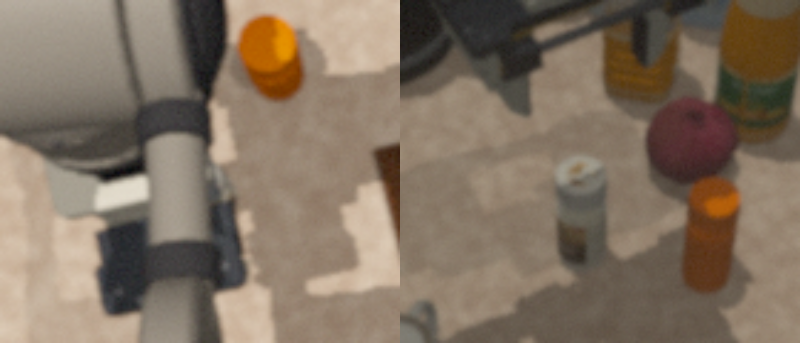

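The top view is mostly hidden by the arm. In the scene view the jar stands clear below the open fingers.

Emit:
{"op": "play_rows", "data": {
  "commands": [
    {"x": 0.001, "y": -0.003, "z": 0.03, "twist": 0},
    {"x": 0.001, "y": -0.003, "z": 0.06, "twist": 0},
    {"x": 0.001, "y": -0.003, "z": 0.085, "twist": 0},
    {"x": 0.001, "y": -0.003, "z": 0.1, "twist": 0},
    {"x": 0.001, "y": -0.003, "z": 0.108, "twist": 0},
    {"x": 0.001, "y": -0.003, "z": 0.112, "twist": 0},
    {"x": 0.001, "y": -0.003, "z": 0.112, "twist": 0},
    {"x": 0.001, "y": -0.003, "z": 0.112, "twist": 0}
  ]
}}

```text
time: 2.6
tool_pos: [600.6, 130.3, 89.4]
tcp_rot: [3.14, 0.0, 1.788]
contact_force: [1.2, 0.1, 0.7]
grip_width: 91.9
finger_force: 0.0
```

Emit:
{"op": "play_rows", "data": {
  "commands": [
    {"x": 0, "y": 0, "z": 0, "twist": 0},
    {"x": 0, "y": 0, "z": 0, "twist": 0},
    {"x": 0, "y": 0, "z": 0, "twist": 0},
    {"x": 0, "y": 0, "z": 0, "twist": 0},
    {"x": 0, "y": 0, "z": 0, "twist": 0},
    {"x": 0, "y": 0, "z": 0, "twist": 0},
    {"x": 0, "y": 0, "z": 0, "twist": 0},
    {"x": 0, "y": 0, "z": 0, "twist": 0}
  ],
  "jaw": 1
}}

```text
time: 3.4
tool_pos: [600.3, 130.4, 88.5]
tcp_rot: [3.141, 0.0, 1.788]
contact_force: [1.1, -0.5, -1.1]
grip_width: 38.9
finger_force: 30.1
```

```bash
python3 -c "
from h import *
o=bot.get_obs();print(o)
f=np.radians(12.8);ux=np.array([np.cos(f),np.sin(f)]);uy=np.array([-ux[1],ux[0]])
E=(np.array([634.,11.3])+[535.7,-10.6])/2; p=np.array([600.5,-68.6])
for n,q in(('end',E),('pocket',p)): d=q-o['tool_pos'][:2]; print(n,d@ux,d@uy)
"
```

```text
{'time': 3.4, 'joint_positions': array([ 8.92957796e-02,  6.23909746e-01,  1.43428074e+00, -9.76605610e-05,
        1.08282431e+00, -1.27810748e-01]), 'dq': array([-7.07092881e-05,  5.20275006e-04, -1.74686676e-03, -1.78606104e-03,
       -1.22283008e-04,  1.24117965e-03]), 'tau': array([ 5.96205995e-03, -5.42986822e+01, -2.14799416e+01,  3.24632926e-02,
        3.26103084e-01, -3.25357956e-03]), 'tool_pos': array([600.29878074, 130.42442368,  88.489686  ]), 'tcp_rot': array([3.14103051e+00, 1.59240078e-04, 1.78794857e+00]), 'contact_force': array([ 1.05413909, -0.52601728, -1.14767226]), 'moment': array([ 0.07775649, -0.28691566,  0.03476513]), 'finger_force': 30.133060701191425, 'grip_width': 38.90208473052507}
end -43.8826617111792 -123.41933609468072
pocket -43.897343227159425 -194.12311806179395
```

Emit:
{"op": "play_rows", "data": {
  "commands": [
    {"x": 0, "y": 0, "z": -0.006, "twist": 0},
    {"x": -0.01, "y": -0.005, "z": -0.0075, "twist": 0},
    {"x": -0.03, "y": -0.015, "z": -0.0075, "twist": 0},
    {"x": -0.05, "y": -0.028, "z": -0.0075, "twist": 0},
    {"x": -0.07, "y": -0.04, "z": -0.0075, "twist": 0},
    {"x": -0.082, "y": -0.044, "z": -0.0075, "twist": 0},
    {"x": -0.09, "y": -0.044, "z": -0.0075, "twist": 0},
    {"x": -0.09, "y": -0.044, "z": -0.0075, "twist": 0}
  ]
}}

```text
time: 4.2
tool_pos: [577.2, 32.1, 96.1]
tcp_rot: [3.141, 0.0, 1.787]
contact_force: [-0.0, -0.1, -1.9]
grip_width: 39.0
finger_force: 30.1
```

```bash
python3 -c "
from h import *
o=bot.get_obs();print(o['contact_force'],o['moment'])
a=snap('top','t2.png')['pixels'];s=snap('scene','s2.png')['pixels']
cv2.imwrite('pics/v2.png',np.hstack([cv2.resize(a[150:270,290:430],(400,343)),cv2.resize(s[150:290,270:433],(400,343))])[:,:,::-1])"
```

```text
[-0.00783135 -0.13019127 -1.93588782] [-0.02810639 -0.0960756  -0.02709263]
```

View pics/v2.png

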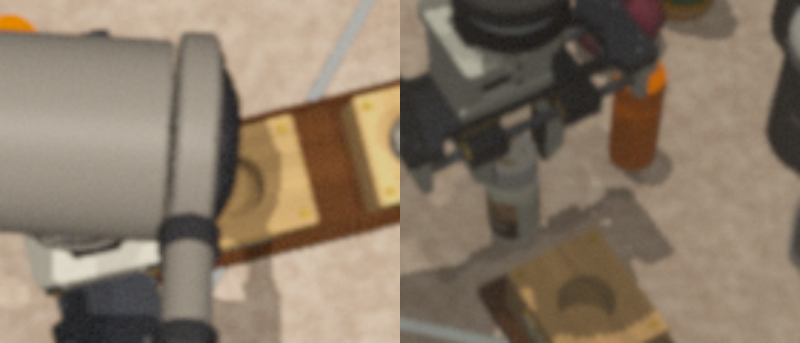

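The jar is held and lifted, and the tray end is just ahead of it in the scene view. I'll push on slowly.

Emit:
{"op": "play_rows", "data": {
  "commands": [
    {"x": -0.003, "y": 0, "z": 0, "twist": 0},
    {"x": -0.006, "y": 0, "z": 0, "twist": 0},
    {"x": -0.009, "y": 0, "z": 0, "twist": 0},
    {"x": -0.011, "y": 0, "z": 0, "twist": 0},
    {"x": -0.013, "y": 0, "z": 0, "twist": 0},
    {"x": -0.015, "y": 0, "z": 0, "twist": 0},
    {"x": -0.016, "y": 0, "z": 0, "twist": 0},
    {"x": -0.016, "y": 0, "z": 0, "twist": 0}
  ]
}}

```text
time: 5.1
tool_pos: [580.0, 17.2, 95.9]
tcp_rot: [3.141, 0.0, 1.788]
contact_force: [0.4, -0.2, -1.2]
grip_width: 39.3
finger_force: 30.1
```

```bash
python3 -c "
from h import *
o=bot.get_obs();print(o['contact_force'],o['moment'])"
```

```text
[ 0.44267379 -0.22507087 -1.15314938] [ 0.02054978 -0.10894227  0.01999902]
```

Emit:
{"op": "play_rows", "data": {
  "commands": [
    {"x": -0.001, "y": 0, "z": 0, "twist": 0},
    {"x": -0.002, "y": 0, "z": 0, "twist": 0},
    {"x": -0.003, "y": 0, "z": 0, "twist": 0},
    {"x": -0.004, "y": 0, "z": 0, "twist": 0},
    {"x": -0.005, "y": 0, "z": 0, "twist": 0},
    {"x": -0.006, "y": 0, "z": 0, "twist": 0},
    {"x": -0.007, "y": 0, "z": 0, "twist": 0},
    {"x": -0.008, "y": 0, "z": 0, "twist": 0}
  ]
}}

```text
time: 5.9
tool_pos: [581.7, 9.7, 96.0]
tcp_rot: [3.142, -0.0, 1.788]
contact_force: [0.0, 0.9, -1.4]
grip_width: 38.7
finger_force: 30.6
```

```bash
python3 -c "
from h import *
o=bot.get_obs();print(o['contact_force'],o['moment'])
s=snap('scene','s3.png')['pixels']
cv2.imwrite('pics/v3.png',cv2.resize(s[170:290,270:410],(700,600),interpolation=cv2.INTER_CUBIC)[:,:,::-1])"
```

```text
[ 0.03216228  0.89259066 -1.38462675] [ 0.42092961 -0.03804582 -0.05397886]
```

View pics/v3.png

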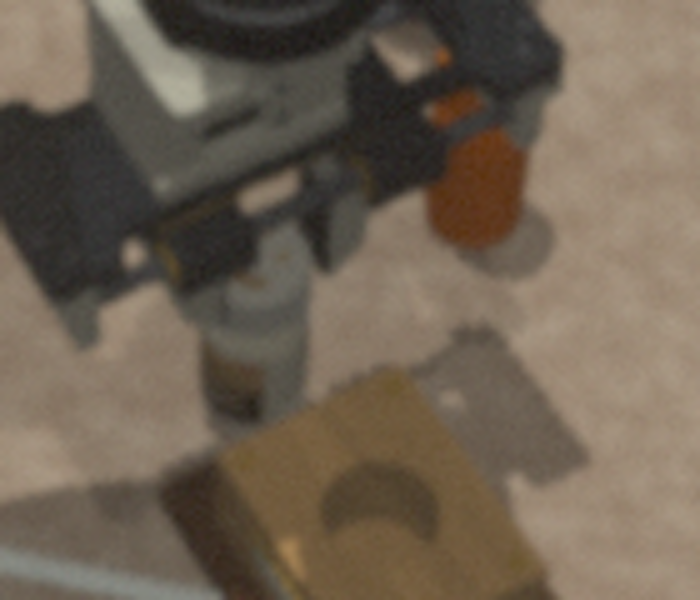

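Emit:
{"op": "play_rows", "data": {
  "commands": [
    {"x": -0.001, "y": 0, "z": 0, "twist": 0},
    {"x": -0.002, "y": 0, "z": 0, "twist": 0},
    {"x": -0.003, "y": 0, "z": 0, "twist": 0},
    {"x": -0.004, "y": 0, "z": 0, "twist": 0},
    {"x": -0.004, "y": 0, "z": 0, "twist": 0},
    {"x": -0.004, "y": 0, "z": 0, "twist": 0},
    {"x": -0.004, "y": 0, "z": 0, "twist": 0},
    {"x": -0.004, "y": 0, "z": 0, "twist": 0}
  ]
}}

```text
time: 6.75
tool_pos: [582.6, 5.7, 95.9]
tcp_rot: [3.141, 0.0, 1.788]
contact_force: [-1.1, 1.7, 0.2]
grip_width: 38.8
finger_force: 30.7
```

```bash
python3 -c "
from h import *
o=bot.get_obs();print(o['contact_force'],o['moment'])"
```

```text
[-1.05427505  1.69282419  0.16523503] [ 0.47040283 -0.0840491  -0.04437046]
```

Emit:
{"op": "play_rows", "data": {
  "commands": [
    {"x": -0.001, "y": 0, "z": 0, "twist": 0},
    {"x": -0.002, "y": 0, "z": 0, "twist": 0},
    {"x": -0.003, "y": 0, "z": 0, "twist": 0},
    {"x": -0.004, "y": 0, "z": 0, "twist": 0},
    {"x": -0.005, "y": 0, "z": 0, "twist": 0},
    {"x": -0.006, "y": 0, "z": 0, "twist": 0},
    {"x": -0.006, "y": 0, "z": 0, "twist": 0},
    {"x": -0.006, "y": 0, "z": 0, "twist": 0}
  ]
}}

```text
time: 7.55
tool_pos: [583.9, -0.2, 95.9]
tcp_rot: [3.142, 0.0, 1.788]
contact_force: [0.3, 1.7, -0.8]
grip_width: 38.7
finger_force: 30.8
```

```bash
python3 -c "
from h import *
o=bot.get_obs();print(o['contact_force'],o['moment'],o['tool_pos'])
c=snap('scene','s4.png');s=c['pixels'][:,:,::-1].copy()
s=cv2.resize(s[190:290,290:410],(720,600),interpolation=cv2.INTER_CUBIC)
f=np.radians(12.8);uy=np.array([-np.sin(f),np.cos(f),0]);ux=np.array([np.cos(f),np.sin(f),0])
G=o['tool_pos']+[0,0,-6]
for th,col in((0,(255,255,255)),(.12,(0,255,0)),(.25,(0,0,255))):
    a=np.array([0,0,np.cos(th)])-uy*np.sin(th)
    ft=G-a*85.5
    r=[ft+20.3*(np.cos(t)*ux+np.sin(t)*(uy*np.cos(th)+np.array([0,0,np.sin(th)]))) for t in np.linspace(0,6.28,40)]
    q=np.array([(proj(c,p)-[290,190])*6+3 for p in r]);cv2.polylines(s,[q.astype(int)],True,col,1)
cv2.imwrite('pics/v4.png',s)"
```

```text
[ 0.30537762  1.69283013 -0.79855703] [ 0.45414591 -0.13270544  0.01074937] [ 5.83864304e+02 -2.45493782e-01  9.59141748e+01]
```

View pics/v4.png

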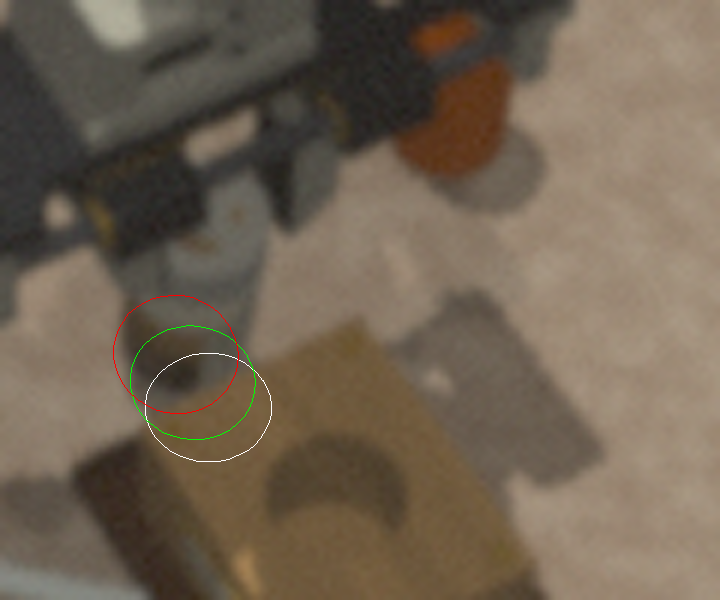

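Lean is visible: the foot lags the hand, between the green (0.12) and red (0.25) outlines, with its left limit at about x=128. I'll push a bit more, then back off and lift.

Emit:
{"op": "play_rows", "data": {
  "commands": [
    {"x": -0.001, "y": 0, "z": 0, "twist": 0},
    {"x": -0.002, "y": 0, "z": 0, "twist": 0},
    {"x": -0.003, "y": 0, "z": 0, "twist": 0},
    {"x": -0.004, "y": 0, "z": 0, "twist": 0},
    {"x": -0.005, "y": 0, "z": 0, "twist": 0},
    {"x": -0.006, "y": 0, "z": 0, "twist": 0},
    {"x": -0.007, "y": 0, "z": 0, "twist": 0},
    {"x": -0.007, "y": 0, "z": 0, "twist": 0}
  ]
}}

```text
time: 8.4
tool_pos: [585.3, -7.2, 95.9]
tcp_rot: [-3.142, 0.0, 1.788]
contact_force: [-0.1, 2.1, 0.6]
grip_width: 39.2
finger_force: 30.0
```

Emit:
{"op": "play_rows", "data": {
  "commands": [
    {"x": 0.005, "y": 0, "z": 0, "twist": 0},
    {"x": 0.01, "y": 0, "z": -0.01, "twist": 0},
    {"x": 0.01, "y": 0, "z": -0.025, "twist": 0},
    {"x": 0.01, "y": 0, "z": -0.045, "twist": 0},
    {"x": 0.01, "y": 0, "z": -0.065, "twist": 0},
    {"x": 0.01, "y": 0, "z": -0.08, "twist": 0},
    {"x": 0.01, "y": 0, "z": -0.08, "twist": 0},
    {"x": 0.01, "y": 0, "z": -0.08, "twist": 0}
  ]
}}

```text
time: 9.2
tool_pos: [583.0, 2.9, 176.0]
tcp_rot: [3.141, 0.0, 1.788]
contact_force: [-0.1, 0.7, -1.6]
grip_width: 38.6
finger_force: 30.6
```

```bash
cat >> h.py <<'E'
f_=np.radians(12.8);uy=np.array([-np.sin(f_),np.cos(f_),0]);ux=np.array([np.cos(f_),np.sin(f_),0]);ez=np.array([0,0,1.])
def ring(c,G,th,h,r=20.3):
    a=ez*np.cos(th)-uy*np.sin(th); ft=G-a*h
    return np.array([proj(c,ft+r*(np.cos(t)*ux+np.sin(t)*(uy*np.cos(th)+ez*np.sin(th)))) for t in np.linspace(0,2*np.pi,60)])
def draw(c,o,x0,y0,w,h,ths,fn,hh=82.5):
    k=int(min(800/w,600/h)); s=cv2.resize(c['pixels'][y0:y0+h,x0:x0+w,::-1],None,fx=k,fy=k,interpolation=cv2.INTER_CUBIC)
    for th,col in zip(ths,((255,255,255),(0,255,0),(0,0,255))):
        cv2.polylines(s,[((ring(c,o['tool_pos']-6*ez,th,hh)-[x0,y0])*k+k/2).astype(int)],True,col,1)
    cv2.imwrite(fn,s)
E
python3 -c "
from h import *
o=bot.get_obs();print(o['contact_force'],o['moment'],o['tool_pos'])
c=snap('scene','s5.png')
u=proj(c,o['tool_pos']-[0,0,50]).astype(int);print(u)
draw(c,o,u[0]-55,u[1]-45,110,90,(.1,.2,.3),'pics/v5.png')"
```

```text
[-0.07268376  0.71601402 -1.60870874] [-0.00969423 -0.08170268 -0.00039946] [583.01150777   2.89975418 175.99227413]
[323 220]
```

View pics/v5.png

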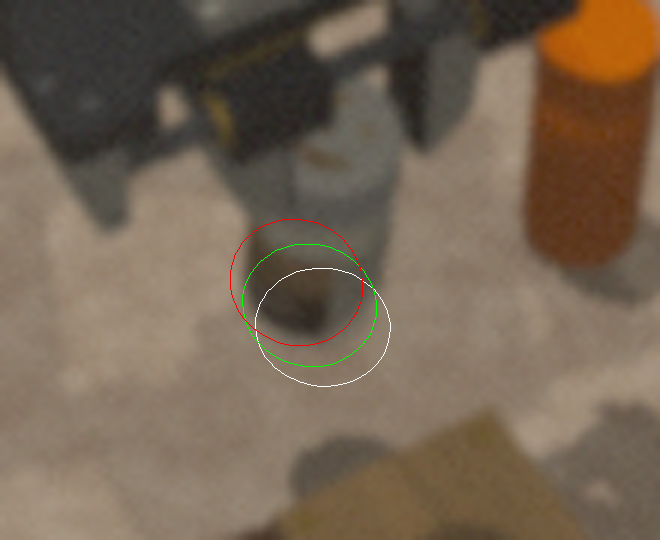

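```bash
python3 -c "
from h import *
c=cam('scene');o=bot.get_obs();T=o['tool_pos']
u=proj(c,T-[0,0,50]).astype(int);x0,y0=u[0]-55,u[1]-45
def bb(th,dx,dy,h):
    G=T-6*ez+dx*ux+dy*uy
    F=(ring(c,G,th,h)-[x0,y0])*6+3; C=(ring(c,G,th,h-105,20)-[x0,y0])*6+3
    return [F[:,0].min(),F[:,0].max(),F[:,1].max(),C[:,0].max(),C[:,1].min()]
for a in [(.2,0,0,82.5),(.25,0,0,82.5),(.3,0,0,82.5),(.2,0,4,82.5),(.2,4,0,82.5),(.2,0,0,78)]: print(a,np.round(bb(*a)))
from scipy.optimize import least_squares
ob=[248,380,335,398]
for h in(76,79,82.5):
    r=least_squares(lambda p:np.array(bb(p[0],p[1],p[2],h)[:4])-ob,[.2,0,0]);print(h,r.x,r.fun)
b=cv2.imread('pics/s5.png'); g=b[:,:,::-1].sum(2)
X=314//6+x0
print([ (y, *b[y0+y,x0+44],*b[y0+y,x0+52],*b[y0+y,x0+60]) for y in range(44,68)])
"
```

```text
(0.2, 0, 0, 82.5) [241. 375. 368. 419.  83.]
(0.25, 0, 0, 82.5) [235. 368. 358. 421.  85.]
(0.3, 0, 0, 82.5) [229. 362. 347. 422.  87.]
(0.2, 0, 4, 82.5) [235. 369. 359. 411.  73.]
(0.2, 4, 0, 82.5) [253. 387. 363. 431.  78.]
(0.2, 0, 0, 78) [243. 377. 362. 421.  76.]
76 [ 0.05738769  5.01614236 17.49866728] [-1.19413299  1.18140118 -0.03376191  0.01266017]
79 [ 0.05919904  6.00901412 18.93392146] [-0.93638402  0.92641683 -0.0263757   0.00993954]
82.5 [ 0.06131241  7.16696532 20.59398164] [-0.63816944  0.63139592 -0.01789769  0.0067776 ]
[(44, np.uint8(45), np.uint8(60), np.uint8(71), np.uint8(59), np.uint8(70), np.uint8(84), np.uint8(72), np.uint8(82), np.uint8(89)), (45, np.uint8(47), np.uint8(61), np.uint8(73), np.uint8(52), np.uint8(66), np.uint8(81), np.uint8(70), np.uint8(81), np.uint8(86)), (46, np.uint8(45), np.uint8(60), np.uint8(73), np.uint8(48), np.uint8(64), np.uint8(79), np.uint8(72), np.uint8(82), np.uint8(86)), (47, np.uint8(46), np.uint8(57), np.uint8(69), np.uint8(51), np.uint8(67), np.uint8(81), np.uint8(75), np.uint8(83), np.uint8(91)), (48, np.uint8(45), np.uint8
[... 2023 characters left out ...]
3, np.uint8(108), np.uint8(127), np.uint8(141), np.uint8(100), np.uint8(118), np.uint8(136), np.uint8(102), np.uint8(120), np.uint8(137)), (64, np.uint8(110), np.uint8(129), np.uint8(144), np.uint8(99), np.uint8(117), np.uint8(135), np.uint8(100), np.uint8(120), np.uint8(135)), (65, np.uint8(111), np.uint8(128), np.uint8(143), np.uint8(99), np.uint8(118), np.uint8(134), np.uint8(104), np.uint8(123), np.uint8(139)), (66, np.uint8(109), np.uint8(129), np.uint8(144), np.uint8(100), np.uint8(119), np.uint8(137), np.uint8(101), np.uint8(118), np.uint8(135)), (67, np.uint8(112), np.uint8(130), np.uint8(145), np.uint8(104), np.uint8(121), np.uint8(138), np.uint8(102), np.uint8(120), np.uint8(137))]
```

```bash
cat > fit.py <<'E'
from h import *
from scipy.optimize import differential_evolution as DE
from scipy.ndimage import map_coordinates as mc
c=cam('scene')
def load(f): return cv2.GaussianBlur(cv2.imread('pics/'+f).astype(float),(0,0),.7).sum(2)
def score(I,T,th,dx,dy,h=82.5,up=50):
    G=np.array(T)-6*ez+dx*ux+dy*uy
    F=ring(c,G,th,h); U=ring(c,G,th,h-up)
    H=cv2.convexHull(np.vstack([F,U]).astype(np.float32))[:,0].astype(float)
    P=[];N=[]
    for a,b in zip(H,np.roll(H,-1,0)):
        L=np.linalg.norm(b-a); n=np.array([(b-a)[1],-(b-a)[0]])/max(L,1e-6)
        for k in range(max(1,int(L*2))): P.append(a+(b-a)*k/max(1,int(L*2)));N.append(n)
    P=np.array(P);N=np.array(N); N*=np.sign(((P-H.mean(0))*N).sum())
    ax=F.mean(0)-U.mean(0); keep=(P-U.mean(0))@ax>0.25*ax@ax; P=P[keep];N=N[keep]
    s=lambda d: mc(I,(P+N*d)[:,::-1].T,order=1)
    return np.mean(np.clip(s(1.2)-s(-1.2),-20,90))   # outside brighter
if __name__=='__main__':
    I2=load('s2.png');I5=load('s5.png');T2=[577.2,32.1,96.1];T5=[583,2.9,176]
    r=DE(lambda p:-score(I2,T2,0,*p),[(-10,10),(-12,12)],seed=1);print('s2',r.x,r.fun)
    b=r.x
    r=DE(lambda p:-score(I5,T5,*p),[(-.1,.6),(-10,10),(-12,20)],seed=1);print('s5 free',r.x,r.fun)
    r=DE(lambda p:-score(I5,T5,p[0],b[0],b[1]),[(-.1,.6)],seed=1);print('s5 fixed',r.x,r.fun)
    r=DE(lambda p:-score(I2,T2,0,p[1],p[2])-score(I5,T5,*p),[(-.1,.6),(-10,10),(-12,12)],seed=1);print('joint',r.x,r.fun)
    r=DE(lambda p:-score(I5,T5,p[0],p[1],p[2],p[3]),[(-.1,.6),(-10,10),(-5,8),(70,90)],seed=1);print('h free',r.x,r.fun)
E
python3 fit.py
```

```text
s2 [ 5.30227491 11.00263781] -66.55261933561616
s5 free [ 0.18875077  5.28176444 10.17797387] -82.56933061397295
s5 fixed [0.17668146] -82.54105253454125
joint [ 0.1739731   5.42041439 11.09988495] -149.038763997766
h free [ 0.18252948  0.85768729  5.59256469 70.04967369] -82.89188060615491
```

```bash
cat > f0.py <<'E'
from fit import *
import fit
T=[600.3,130.4,88.5]
for f in('scene0.png','s1.png'):
    I=load(f)
    r=DE(lambda p:-score(I,T,0,*p,up=90),[(-15,15),(-15,20)],seed=1);print(f,r.x,r.fun)
fit.c=cam('top'); I=load('top0.png')
r=DE(lambda p:-score(I,T,0,*p,up=60),[(-15,15),(-15,20)],seed=1);print('top foot',r.x,r.fun)
# caps by bright threshold
for n in('top','scene'):
    im=cv2.imread(f'pics/{n}0.png').astype(int); c=cam(n); u=proj(c,[602,134,105]).astype(int)
    w=im[u[1]-16:u[1]+16,u[0]-16:u[0]+16]; m=(w.min(2)>(150 if n=='top' else 115)).astype(np.uint8)
    e=cv2.fitEllipse(max(cv2.findContours(m,0,1)[0],key=len)); q=np.array(e[0])+u-16
    print(n,q,e[1],px(c,*q,105))
E
python3 f0.py
```

```text
scene0.png [ 7.24511397 10.75476365] -73.22420331421907
s1.png [6.7519231 9.7667726] -67.47941287947788
top foot [0.99137821 5.67569636] -71.57594142818033
top [264.61671734 210.59443569] (24.757286071777344, 34.967002868652344) [606.22972167 140.29753367 105.        ]
scene [314.01214027 170.24537086] (15.605852127075195, 23.818389892578125) [603.53319933 133.39499754 105.        ]
```

```bash
cat > fp.py <<'E'
from fit import *
def pk(n,f):
    c=cam(n); I=load(f)
    def sc(p):
        t=np.linspace(0,2*np.pi,120); C=np.array([600.5,-68.5,60])+p[0]*ux+p[1]*uy
        g=lambda r: mc(I,np.array([proj(c,C+r*(np.cos(a)*ux+np.sin(a)*uy))[::-1] for a in t]).T,order=1)
        return -np.mean(np.clip(g(p[2]+1.8)-g(p[2]-1.8),-10,60))
    r=DE(sc,[(-8,8),(-8,8),(20.5,22.5)],seed=1,popsize=8,maxiter=40); print(n,f,r.x,r.fun)
for a in(('top','top0.png'),('scene','scene0.png'),('scene','s5.png'),('scene','s1.png')): pk(*a)
E
python3 fp.py
```

```text
top top0.png [ 0.87536701  0.60795554 22.5       ] -48.95881618303044
scene scene0.png [ 0.54745382 -2.3203951  21.82530871] -46.91216586180872
scene s5.png [-0.43424468 -3.79358787 21.20705446] -25.091538170864123
scene s1.png [ 0.64706039 -2.30996692 22.13265322] -46.74802344744239
```

Emit:
{"op": "play_rows", "data": {
  "commands": [
    {"x": -0.01, "y": 0.002, "z": 0, "twist": 0},
    {"x": -0.025, "y": 0.002, "z": 0, "twist": 0},
    {"x": -0.045, "y": 0.002, "z": 0, "twist": 0},
    {"x": -0.065, "y": 0.002, "z": 0, "twist": 0},
    {"x": -0.08, "y": 0.002, "z": 0, "twist": 0},
    {"x": -0.0875, "y": 0.002, "z": 0.005, "twist": 0},
    {"x": -0.0875, "y": 0.002, "z": 0.01, "twist": 0},
    {"x": -0.0875, "y": 0.002, "z": 0.01, "twist": 0}
  ]
}}

```text
time: 10.05
tool_pos: [603.2, -81.8, 164.5]
tcp_rot: [-3.139, -0.002, 1.788]
contact_force: [0.0, -0.3, -1.0]
grip_width: 39.0
finger_force: 30.6
```

```bash
cat > now.py <<'E'
from fit import *
import sys
o=bot.get_obs(); T=o['tool_pos']; d=T-[600.5,-68.5,0]
print('rel',round(d@ux,1),round(d@uy,1),'z',round(T[2],1),'F rack',[round(float(o['contact_force']@v),1) for v in(ux,uy,ez)],'M',[round(float(o['moment']@v),2) for v in(ux,uy,ez)])
if len(sys.argv)>1:
    snap('scene',sys.argv[1]); I=load(sys.argv[1])
    r=DE(lambda p:-score(I,T,p[0],p[1],p[2]),[(-.1,.5),(0,9),(0,18)],seed=1);print('free',r.x,r.fun)
    r=DE(lambda p:-score(I,T,p[0],5.3,11),[(-.1,.5)],seed=1);print('fixed',r.x,r.fun)
E
python3 now.py s6.png
```

```text
rel -0.3 -13.6 z 164.5 F rack [-0.0, -0.3, -1.0] M [0.0, -0.04, 0.02]
free [ 0.11134076  5.4259169  14.73866423] -54.76389009487088
fixed [0.16448801] -54.43394532227379
```

Emit:
{"op": "play_rows", "data": {
  "commands": [
    {"x": 0, "y": 0, "z": 0.004, "twist": 0},
    {"x": 0, "y": 0, "z": 0.008, "twist": 0},
    {"x": 0, "y": 0, "z": 0.01, "twist": 0},
    {"x": 0, "y": 0, "z": 0.011, "twist": 0},
    {"x": 0, "y": 0, "z": 0.012, "twist": 0},
    {"x": 0, "y": 0, "z": 0.013, "twist": 0},
    {"x": 0, "y": 0, "z": 0.014, "twist": 0},
    {"x": 0, "y": 0, "z": 0.014, "twist": 0}
  ]
}}

```text
time: 10.9
tool_pos: [603.9, -82.3, 151.8]
tcp_rot: [-3.141, 0.0, 1.788]
contact_force: [0.2, 0.4, -1.2]
grip_width: 38.8
finger_force: 30.6
```

```bash
python3 now.py
```

```text
rel 0.3 -14.2 z 151.8 F rack [0.3, 0.4, -1.2] M [-0.06, -0.11, 0.02]
```

Emit:
{"op": "play_rows", "data": {
  "commands": [
    {"x": 0, "y": 0, "z": 0.0005, "twist": 0},
    {"x": 0, "y": 0, "z": 0.001, "twist": 0},
    {"x": 0, "y": 0, "z": 0.0015, "twist": 0},
    {"x": 0, "y": 0, "z": 0.002, "twist": 0},
    {"x": 0, "y": 0, "z": 0.0025, "twist": 0},
    {"x": 0, "y": 0, "z": 0.0025, "twist": 0},
    {"x": 0, "y": 0, "z": 0.0025, "twist": 0},
    {"x": 0, "y": 0, "z": 0.0025, "twist": 0}
  ]
}}

```text
time: 11.7
tool_pos: [604.0, -82.2, 149.4]
tcp_rot: [3.142, 0.0, 1.788]
contact_force: [-0.1, -0.2, -1.6]
grip_width: 38.6
finger_force: 30.6
```

```bash
python3 now.py
```

```text
rel 0.4 -14.2 z 149.4 F rack [-0.2, -0.2, -1.6] M [-0.05, -0.04, -0.07]
```

Emit:
{"op": "play_rows", "data": {
  "commands": [
    {"x": 0, "y": 0, "z": 0.0005, "twist": 0},
    {"x": 0, "y": 0, "z": 0.001, "twist": 0},
    {"x": 0, "y": 0, "z": 0.0015, "twist": 0},
    {"x": 0, "y": 0, "z": 0.002, "twist": 0},
    {"x": 0, "y": 0, "z": 0.002, "twist": 0},
    {"x": 0, "y": 0, "z": 0.002, "twist": 0},
    {"x": 0, "y": 0, "z": 0.002, "twist": 0},
    {"x": 0, "y": 0, "z": 0.002, "twist": 0}
  ]
}}

```text
time: 12.5
tool_pos: [604.0, -82.3, 147.4]
tcp_rot: [3.142, 0.0, 1.788]
contact_force: [-0.5, -0.4, -0.3]
grip_width: 38.8
finger_force: 30.6
```

```bash
python3 now.py
```

```text
rel 0.4 -14.2 z 147.4 F rack [-0.6, -0.2, -0.3] M [-0.02, -0.07, -0.01]
```

Emit:
{"op": "play_rows", "data": {
  "commands": [
    {"x": 0, "y": 0, "z": 0.0005, "twist": 0},
    {"x": 0, "y": 0, "z": 0.001, "twist": 0},
    {"x": 0, "y": 0, "z": 0.0015, "twist": 0},
    {"x": 0, "y": 0, "z": 0.0015, "twist": 0},
    {"x": 0, "y": 0, "z": 0.0015, "twist": 0},
    {"x": 0, "y": 0, "z": 0.0015, "twist": 0},
    {"x": 0, "y": 0, "z": 0.0015, "twist": 0},
    {"x": 0, "y": 0, "z": 0.0015, "twist": 0}
  ]
}}

```text
time: 13.3
tool_pos: [604.1, -82.3, 146.1]
tcp_rot: [3.141, 0.0, 1.788]
contact_force: [-0.3, -1.2, 1.4]
grip_width: 39.1
finger_force: 30.7
```

```bash
python3 now.py
```

```text
rel 0.5 -14.3 z 146.1 F rack [-0.5, -1.1, 1.4] M [-0.14, -0.12, -0.03]
```

Emit:
{"op": "play_rows", "data": {
  "commands": [
    {"x": -0.001, "y": 0, "z": 0.0002, "twist": 0},
    {"x": -0.0015, "y": 0, "z": 0.0003, "twist": 0},
    {"x": -0.002, "y": 0, "z": 0.0004, "twist": 0},
    {"x": -0.0025, "y": 0, "z": 0.0005, "twist": 0},
    {"x": -0.003, "y": 0, "z": 0.0005, "twist": 0},
    {"x": -0.003, "y": 0, "z": 0.0005, "twist": 0},
    {"x": -0.003, "y": 0, "z": 0.0005, "twist": 0},
    {"x": -0.003, "y": 0, "z": 0.0005, "twist": 0}
  ]
}}

```text
time: 14.1
tool_pos: [604.6, -85.1, 145.3]
tcp_rot: [-3.142, -0.0, 1.788]
contact_force: [1.0, 0.5, 0.6]
grip_width: 39.1
finger_force: 30.8
```

```bash
python3 now.py
```

```text
rel 0.3 -17.1 z 145.3 F rack [1.1, 0.3, 0.6] M [0.03, -0.13, 0.04]
```

Emit:
{"op": "play_rows", "data": {
  "commands": [
    {"x": -0.0005, "y": 0, "z": 0.0002, "twist": 0},
    {"x": -0.001, "y": 0, "z": 0.0004, "twist": 0},
    {"x": -0.0015, "y": 0, "z": 0.0006, "twist": 0},
    {"x": -0.002, "y": 0, "z": 0.0008, "twist": 0},
    {"x": -0.0025, "y": 0, "z": 0.0009, "twist": 0},
    {"x": -0.003, "y": 0, "z": 0.001, "twist": 0},
    {"x": -0.003, "y": 0, "z": 0.001, "twist": 0},
    {"x": -0.003, "y": 0, "z": 0.001, "twist": 0}
  ]
}}

```text
time: 14.9
tool_pos: [605.2, -88.1, 144.4]
tcp_rot: [-3.141, 0.0, 1.788]
contact_force: [-1.6, -0.4, 1.7]
grip_width: 39.1
finger_force: 30.0
```

```bash
python3 now.py
```

```text
rel 0.2 -20.2 z 144.4 F rack [-1.7, -0.0, 1.7] M [0.08, 0.23, -0.02]
```

Emit:
{"op": "play_rows", "data": {
  "commands": [
    {"x": 0, "y": -0.0005, "z": 0, "twist": 0},
    {"x": 0, "y": -0.001, "z": 0, "twist": 0},
    {"x": -0.0005, "y": -0.0012, "z": 0.0002, "twist": 0},
    {"x": -0.001, "y": -0.0012, "z": 0.0003, "twist": 0},
    {"x": -0.0015, "y": -0.0012, "z": 0.0004, "twist": 0},
    {"x": -0.0015, "y": -0.0012, "z": 0.0004, "twist": 0},
    {"x": -0.0015, "y": -0.0012, "z": 0.0004, "twist": 0},
    {"x": -0.0015, "y": -0.0012, "z": 0.0004, "twist": 0}
  ]
}}

```text
time: 15.7
tool_pos: [604.6, -89.8, 144.1]
tcp_rot: [3.141, 0.0, 1.788]
contact_force: [2.1, 1.0, 1.9]
grip_width: 38.9
finger_force: 30.1
```

```bash
python3 now.py
```

```text
rel -0.7 -21.7 z 144.1 F rack [2.3, 0.6, 1.9] M [0.16, -0.6, -0.1]
```

Emit:
{"op": "play_rows", "data": {
  "commands": [
    {"x": 0, "y": 0.0006, "z": 0, "twist": 0},
    {"x": 0, "y": 0.0006, "z": 0.0003, "twist": 0},
    {"x": 0, "y": 0.0006, "z": 0.0006, "twist": 0},
    {"x": 0, "y": 0.0006, "z": 0.001, "twist": 0},
    {"x": 0, "y": 0.0006, "z": 0.001, "twist": 0},
    {"x": 0, "y": 0.0006, "z": 0.001, "twist": 0},
    {"x": 0, "y": 0.0006, "z": 0.001, "twist": 0},
    {"x": 0, "y": 0.0006, "z": 0.001, "twist": 0}
  ]
}}

```text
time: 16.5
tool_pos: [605.1, -90.1, 143.6]
tcp_rot: [3.141, 0.001, 1.788]
contact_force: [-0.1, -1.0, 6.6]
grip_width: 38.9
finger_force: 30.0
```

```bash
python3 now.py
```

```text
rel -0.3 -22.1 z 143.6 F rack [-0.3, -0.9, 6.6] M [0.05, 0.0, -0.01]
```

Emit:
{"op": "play_rows", "data": {
  "commands": [
    {"x": -0.0003, "y": 0, "z": -0.0003, "twist": 0},
    {"x": -0.0006, "y": 0, "z": -0.0003, "twist": 0},
    {"x": -0.0009, "y": 0, "z": -0.0003, "twist": 0},
    {"x": -0.0012, "y": 0, "z": -0.0003, "twist": 0},
    {"x": -0.0015, "y": 0, "z": -0.0003, "twist": 0},
    {"x": -0.0015, "y": 0, "z": -0.0003, "twist": 0},
    {"x": -0.0015, "y": 0, "z": -0.0003, "twist": 0},
    {"x": -0.0015, "y": 0, "z": -0.0003, "twist": 0}
  ]
}}

```text
time: 17.3
tool_pos: [605.3, -91.2, 143.4]
tcp_rot: [3.142, 0.0, 1.788]
contact_force: [-0.1, 0.2, 4.6]
grip_width: 38.9
finger_force: 30.0
```

```bash
python3 now.py
```

```text
rel -0.3 -23.2 z 143.4 F rack [-0.0, 0.2, 4.6] M [0.09, -0.06, 0.01]
```

Emit:
{"op": "play_rows", "data": {
  "commands": [
    {"x": -0.0003, "y": 0, "z": 0, "twist": 0},
    {"x": -0.0006, "y": 0, "z": 0, "twist": 0},
    {"x": -0.0009, "y": 0, "z": 0, "twist": 0},
    {"x": -0.0012, "y": 0, "z": 0, "twist": 0},
    {"x": -0.0015, "y": 0, "z": 0, "twist": 0},
    {"x": -0.0018, "y": 0, "z": 0, "twist": 0},
    {"x": -0.002, "y": 0, "z": 0, "twist": 0},
    {"x": -0.002, "y": 0, "z": 0, "twist": 0}
  ]
}}

```text
time: 18.1
tool_pos: [605.6, -93.0, 143.1]
tcp_rot: [-3.141, -0.0, 1.788]
contact_force: [0.6, 0.4, 2.1]
grip_width: 39.1
finger_force: 30.0
```

```bash
python3 now.py s7.png
```

```text
rel -0.4 -25.1 z 143.1 F rack [0.7, 0.2, 2.1] M [0.24, -0.28, 0.02]
free [0.3518942  3.28201471 0.00399667] -36.51490207159961
fixed [0.26071079] -34.57444548357771
```

Emit:
{"op": "play_rows", "data": {
  "commands": [
    {"x": -0.0003, "y": 0, "z": 0, "twist": 0},
    {"x": -0.0006, "y": 0, "z": 0, "twist": 0},
    {"x": -0.0009, "y": 0, "z": 0, "twist": 0},
    {"x": -0.0012, "y": 0, "z": 0, "twist": 0},
    {"x": -0.0015, "y": 0, "z": 0, "twist": 0},
    {"x": -0.0018, "y": 0, "z": 0, "twist": 0},
    {"x": -0.002, "y": 0, "z": 0, "twist": 0},
    {"x": -0.002, "y": 0, "z": 0, "twist": 0}
  ]
}}

```text
time: 18.95
tool_pos: [605.9, -95.1, 143.1]
tcp_rot: [-3.141, -0.0, 1.788]
contact_force: [-1.1, 0.8, -2.1]
grip_width: 39.3
finger_force: 30.0
```

```bash
python3 now.py
```

```text
rel -0.6 -27.2 z 143.1 F rack [-0.9, 1.0, -2.1] M [0.07, 0.08, -0.03]
```

Emit:
{"op": "play_rows", "data": {
  "commands": [
    {"x": 0, "y": 0, "z": 0.0004, "twist": 0},
    {"x": 0, "y": 0, "z": 0.0008, "twist": 0},
    {"x": 0, "y": 0, "z": 0.0012, "twist": 0},
    {"x": 0, "y": 0, "z": 0.0015, "twist": 0},
    {"x": 0, "y": 0, "z": 0.0015, "twist": 0},
    {"x": 0, "y": 0, "z": 0.0015, "twist": 0},
    {"x": 0, "y": 0, "z": 0.0015, "twist": 0},
    {"x": 0, "y": 0, "z": 0.0015, "twist": 0}
  ]
}}

```text
time: 19.75
tool_pos: [606.2, -95.1, 141.8]
tcp_rot: [-3.141, 0.0, 1.788]
contact_force: [-1.1, 0.1, -0.3]
grip_width: 39.2
finger_force: 29.9
```

```bash
python3 now.py
```

```text
rel -0.4 -27.2 z 141.8 F rack [-1.1, 0.3, -0.3] M [0.12, 0.3, 0.06]
```

Emit:
{"op": "play_rows", "data": {
  "commands": [
    {"x": 0, "y": -0.0003, "z": 0.0003, "twist": 0},
    {"x": 0, "y": -0.0003, "z": 0.0006, "twist": 0},
    {"x": 0, "y": -0.0003, "z": 0.001, "twist": 0},
    {"x": 0, "y": -0.0003, "z": 0.0013, "twist": 0},
    {"x": 0, "y": -0.0003, "z": 0.0015, "twist": 0},
    {"x": 0, "y": -0.0003, "z": 0.0015, "twist": 0},
    {"x": 0, "y": -0.0003, "z": 0.0015, "twist": 0},
    {"x": 0, "y": -0.0003, "z": 0.0015, "twist": 0}
  ]
}}

```text
time: 20.55
tool_pos: [605.9, -95.1, 140.3]
tcp_rot: [3.142, 0.0, 1.788]
contact_force: [-0.2, 1.4, -1.2]
grip_width: 38.6
finger_force: 30.0
```

```bash
python3 now.py
```

```text
rel -0.6 -27.1 z 140.3 F rack [0.1, 1.5, -1.2] M [0.09, 0.01, 0.0]
```

Emit:
{"op": "play_rows", "data": {
  "commands": [
    {"x": 0, "y": 0, "z": 0.0005, "twist": 0},
    {"x": 0, "y": 0, "z": 0.001, "twist": 0},
    {"x": 0, "y": 0, "z": 0.0015, "twist": 0},
    {"x": 0, "y": 0, "z": 0.002, "twist": 0},
    {"x": 0, "y": 0, "z": 0.002, "twist": 0},
    {"x": 0, "y": 0, "z": 0.002, "twist": 0},
    {"x": 0, "y": 0, "z": 0.002, "twist": 0},
    {"x": 0, "y": 0, "z": 0.002, "twist": 0}
  ]
}}

```text
time: 21.35
tool_pos: [605.8, -95.1, 138.3]
tcp_rot: [-3.141, 0.0, 1.788]
contact_force: [-0.8, -0.7, -0.9]
grip_width: 39.3
finger_force: 30.0
```

```bash
python3 now.py
```

```text
rel -0.7 -27.2 z 138.3 F rack [-0.9, -0.5, -0.9] M [0.12, 0.14, -0.02]
```

Emit:
{"op": "play_rows", "data": {
  "commands": [
    {"x": 0.0005, "y": 0, "z": 0, "twist": 0},
    {"x": 0.001, "y": 0, "z": 0, "twist": 0},
    {"x": 0.0015, "y": 0, "z": 0, "twist": 0},
    {"x": 0.002, "y": 0, "z": 0, "twist": 0},
    {"x": 0.0025, "y": 0, "z": 0, "twist": 0},
    {"x": 0.003, "y": 0, "z": 0, "twist": 0},
    {"x": 0.003, "y": 0, "z": 0, "twist": 0},
    {"x": 0.003, "y": 0, "z": 0, "twist": 0}
  ]
}}

```text
time: 22.15
tool_pos: [605.3, -92.2, 138.3]
tcp_rot: [-3.142, 0.0, 1.788]
contact_force: [-0.4, 0.1, -0.6]
grip_width: 38.6
finger_force: 30.0
```

```bash
python3 now.py
```

```text
rel -0.6 -24.2 z 138.3 F rack [-0.4, 0.2, -0.6] M [-0.04, 0.18, 0.01]
```

Emit:
{"op": "play_rows", "data": {
  "commands": [
    {"x": 0.0005, "y": 0, "z": 0, "twist": 0},
    {"x": 0.001, "y": 0, "z": 0, "twist": 0},
    {"x": 0.0015, "y": 0, "z": 0, "twist": 0},
    {"x": 0.002, "y": 0, "z": 0, "twist": 0},
    {"x": 0.0025, "y": 0, "z": 0, "twist": 0},
    {"x": 0.003, "y": 0, "z": 0, "twist": 0},
    {"x": 0.003, "y": 0, "z": 0, "twist": 0},
    {"x": 0.003, "y": 0, "z": 0, "twist": 0}
  ]
}}

```text
time: 22.95
tool_pos: [604.6, -89.3, 138.3]
tcp_rot: [3.142, 0.0, 1.788]
contact_force: [-0.5, -0.8, -0.4]
grip_width: 38.7
finger_force: 30.6
```

```bash
python3 now.py
```

```text
rel -0.6 -21.2 z 138.3 F rack [-0.7, -0.6, -0.4] M [-0.15, 0.16, -0.01]
```

Emit:
{"op": "play_rows", "data": {
  "commands": [
    {"x": 0.0006, "y": 0, "z": 0, "twist": 0},
    {"x": 0.0012, "y": 0, "z": 0, "twist": 0},
    {"x": 0.0018, "y": 0, "z": 0, "twist": 0},
    {"x": 0.0024, "y": 0, "z": 0, "twist": 0},
    {"x": 0.003, "y": 0, "z": 0, "twist": 0},
    {"x": 0.0036, "y": 0, "z": 0, "twist": 0},
    {"x": 0.004, "y": 0, "z": 0, "twist": 0},
    {"x": 0.004, "y": 0, "z": 0, "twist": 0}
  ]
}}

```text
time: 23.75
tool_pos: [603.7, -85.4, 138.4]
tcp_rot: [3.142, 0.0, 1.788]
contact_force: [-1.1, -1.3, -0.3]
grip_width: 39.1
finger_force: 30.5
```

```bash
python3 now.py s8.png
```

```text
rel -0.6 -17.2 z 138.4 F rack [-1.4, -1.0, -0.3] M [-0.41, 0.22, 0.01]
free [0.18787839 3.79636093 6.46245266] -51.65751365522598
fixed [0.11429166] -50.265633935842835
```

Emit:
{"op": "play_rows", "data": {
  "commands": [
    {"x": 0.0007, "y": -0.0003, "z": 0, "twist": 0},
    {"x": 0.0014, "y": -0.0003, "z": 0, "twist": 0},
    {"x": 0.0021, "y": -0.0003, "z": 0, "twist": 0},
    {"x": 0.0028, "y": -0.0003, "z": 0, "twist": 0},
    {"x": 0.0035, "y": -0.0003, "z": 0, "twist": 0},
    {"x": 0.0042, "y": -0.0003, "z": 0, "twist": 0},
    {"x": 0.005, "y": -0.0003, "z": 0, "twist": 0},
    {"x": 0.005, "y": -0.0003, "z": 0, "twist": 0}
  ]
}}

```text
time: 24.6
tool_pos: [602.4, -80.4, 138.3]
tcp_rot: [3.141, 0.0, 1.788]
contact_force: [-0.1, -1.3, 0.2]
grip_width: 39.0
finger_force: 30.2
```

```bash
python3 now.py
```

```text
rel -0.8 -12.0 z 138.3 F rack [-0.4, -1.2, 0.2] M [-0.48, -0.0, 0.01]
```

Straightening at a steady, small force. I'll continue and then probe down.

Emit:
{"op": "play_rows", "data": {
  "commands": [
    {"x": 0.0006, "y": 0, "z": 0.0003, "twist": 0},
    {"x": 0.0012, "y": 0, "z": 0.0006, "twist": 0},
    {"x": 0.0018, "y": 0, "z": 0.001, "twist": 0},
    {"x": 0.0024, "y": 0, "z": 0.0013, "twist": 0},
    {"x": 0.003, "y": 0, "z": 0.0016, "twist": 0},
    {"x": 0.003, "y": 0, "z": 0.002, "twist": 0},
    {"x": 0.003, "y": 0, "z": 0.002, "twist": 0},
    {"x": 0.003, "y": 0, "z": 0.002, "twist": 0}
  ]
}}

```text
time: 25.4
tool_pos: [601.7, -77.6, 136.2]
tcp_rot: [-3.142, -0.0, 1.788]
contact_force: [0.6, -1.1, -0.9]
grip_width: 38.9
finger_force: 30.1
```

```bash
python3 now.py
```

```text
rel -0.8 -9.1 z 136.2 F rack [0.3, -1.2, -0.9] M [-0.41, -0.05, 0.01]
```

Emit:
{"op": "play_rows", "data": {
  "commands": [
    {"x": 0.0003, "y": 0, "z": 0.0006, "twist": 0},
    {"x": 0.0006, "y": 0, "z": 0.0012, "twist": 0},
    {"x": 0.001, "y": 0, "z": 0.0018, "twist": 0},
    {"x": 0.001, "y": 0, "z": 0.0024, "twist": 0},
    {"x": 0.001, "y": 0, "z": 0.003, "twist": 0},
    {"x": 0.001, "y": 0, "z": 0.0036, "twist": 0},
    {"x": 0.001, "y": 0, "z": 0.004, "twist": 0},
    {"x": 0.001, "y": 0, "z": 0.004, "twist": 0}
  ]
}}

```text
time: 26.2
tool_pos: [601.5, -76.7, 132.2]
tcp_rot: [-3.142, 0.0, 1.788]
contact_force: [0.5, -2.0, -0.2]
grip_width: 38.7
finger_force: 30.1
```

```bash
python3 now.py
```

```text
rel -0.8 -8.2 z 132.2 F rack [0.1, -2.1, -0.2] M [-0.43, -0.02, -0.06]
```

Emit:
{"op": "play_rows", "data": {
  "commands": [
    {"x": 0, "y": 0, "z": 0.0007, "twist": 0},
    {"x": 0, "y": 0, "z": 0.0014, "twist": 0},
    {"x": 0, "y": 0, "z": 0.0021, "twist": 0},
    {"x": 0, "y": 0, "z": 0.0028, "twist": 0},
    {"x": 0, "y": 0, "z": 0.0035, "twist": 0},
    {"x": 0, "y": 0, "z": 0.0042, "twist": 0},
    {"x": 0, "y": 0, "z": 0.005, "twist": 0},
    {"x": 0, "y": 0, "z": 0.005, "twist": 0}
  ]
}}

```text
time: 27.0
tool_pos: [601.5, -76.6, 127.1]
tcp_rot: [-3.141, -0.0, 1.788]
contact_force: [0.6, -2.5, -2.5]
grip_width: 39.4
finger_force: 30.0
```

```bash
python3 now.py
```

```text
rel -0.8 -8.1 z 127.1 F rack [0.0, -2.6, -2.5] M [-0.49, -0.06, 0.0]
```

Emit:
{"op": "play_rows", "data": {
  "commands": [
    {"x": 0, "y": 0, "z": 0.001, "twist": 0},
    {"x": 0, "y": 0, "z": 0.002, "twist": 0},
    {"x": 0, "y": 0, "z": 0.003, "twist": 0},
    {"x": 0, "y": 0, "z": 0.004, "twist": 0},
    {"x": 0, "y": 0, "z": 0.005, "twist": 0},
    {"x": 0, "y": 0, "z": 0.006, "twist": 0},
    {"x": 0, "y": 0, "z": 0.007, "twist": 0},
    {"x": 0, "y": 0, "z": 0.007, "twist": 0}
  ]
}}

```text
time: 27.8
tool_pos: [601.5, -76.6, 120.1]
tcp_rot: [-3.141, -0.0, 1.788]
contact_force: [-0.3, -2.9, -1.0]
grip_width: 39.0
finger_force: 30.0
```

```bash
python3 now.py
```

```text
rel -0.8 -8.1 z 120.1 F rack [-0.9, -2.8, -1.0] M [-0.46, -0.04, 0.01]
```

Emit:
{"op": "play_rows", "data": {
  "commands": [
    {"x": -0.0003, "y": 0, "z": 0.001, "twist": 0},
    {"x": -0.0003, "y": 0, "z": 0.0025, "twist": 0},
    {"x": -0.0003, "y": 0, "z": 0.004, "twist": 0},
    {"x": -0.0003, "y": 0, "z": 0.0055, "twist": 0},
    {"x": -0.0003, "y": 0, "z": 0.007, "twist": 0},
    {"x": -0.0003, "y": 0, "z": 0.0085, "twist": 0},
    {"x": -0.0003, "y": 0, "z": 0.01, "twist": 0},
    {"x": -0.0003, "y": 0, "z": 0.01, "twist": 0}
  ]
}}

```text
time: 28.6
tool_pos: [601.7, -76.8, 110.2]
tcp_rot: [3.141, -0.0, 1.788]
contact_force: [0.0, -0.5, -1.4]
grip_width: 38.7
finger_force: 30.1
```

```bash
python3 now.py
```

```text
rel -0.7 -8.4 z 110.2 F rack [-0.1, -0.5, -1.4] M [-0.36, -0.2, -0.03]
```

Emit:
{"op": "play_rows", "data": {
  "commands": [
    {"x": 0, "y": 0, "z": 0.001, "twist": 0},
    {"x": 0, "y": 0, "z": 0.002, "twist": 0},
    {"x": 0, "y": 0, "z": 0.003, "twist": 0},
    {"x": 0, "y": 0, "z": 0.0035, "twist": 0},
    {"x": 0, "y": 0, "z": 0.004, "twist": 0},
    {"x": 0, "y": 0, "z": 0.0045, "twist": 0},
    {"x": 0, "y": 0, "z": 0.005, "twist": 0},
    {"x": 0, "y": 0, "z": 0.005, "twist": 0}
  ]
}}

```text
time: 29.4
tool_pos: [601.9, -76.8, 105.6]
tcp_rot: [3.141, 0.0, 1.788]
contact_force: [0.7, -0.6, 4.7]
grip_width: 39.0
finger_force: 30.1
```

```bash
python3 now.py
```

```text
rel -0.5 -8.4 z 105.6 F rack [0.6, -0.7, 4.7] M [-0.16, -0.15, -0.04]
```

The floor is reached (5–6 N at TCP z = 105.6, close to the expected 104.5). I'll release and retreat.

Emit:
{"op": "play_rows", "data": {
  "commands": [
    {"x": 0, "y": 0, "z": -0.0005, "twist": 0},
    {"x": 0, "y": 0, "z": -0.0005, "twist": 0},
    {"x": 0, "y": 0, "z": -0.0005, "twist": 0},
    {"x": 0, "y": 0, "z": -0.0005, "twist": 0},
    {"x": 0, "y": 0, "z": -0.0005, "twist": 0},
    {"x": 0, "y": 0, "z": -0.0005, "twist": 0},
    {"x": 0, "y": 0, "z": -0.0005, "twist": 0},
    {"x": 0, "y": 0, "z": -0.0005, "twist": 0}
  ],
  "jaw": 0
}}

```text
time: 30.2
tool_pos: [601.6, -77.0, 105.8]
tcp_rot: [-3.142, 0.0, 1.788]
contact_force: [-0.4, -0.2, -0.1]
grip_width: 91.1
finger_force: 0.0
```

Emit:
{"op": "play_rows", "data": {
  "commands": [
    {"x": 0, "y": 0, "z": -0.01, "twist": 0},
    {"x": 0, "y": 0, "z": -0.03, "twist": 0},
    {"x": 0, "y": 0, "z": -0.06, "twist": 0},
    {"x": 0, "y": 0, "z": -0.1, "twist": 0},
    {"x": 0.03, "y": 0, "z": -0.13, "twist": 0},
    {"x": 0.07, "y": 0, "z": -0.13, "twist": 0},
    {"x": 0.11, "y": 0, "z": -0.13, "twist": 0},
    {"x": 0.15, "y": 0, "z": -0.13, "twist": 0}
  ]
}}

```text
time: 31.0
tool_pos: [568.9, 70.8, 237.1]
tcp_rot: [3.14, 0.0, 1.787]
contact_force: [0.2, -0.2, -1.0]
grip_width: 92.2
finger_force: 0.0
```

```bash
python3 -c "
from h import *
a=snap('top','t9.png')['pixels'];s=snap('scene','s9.png')['pixels']
cv2.imwrite('pics/v9.png',np.hstack([cv2.resize(a[150:270,325:465],(400,343)),cv2.resize(s[230:380,290:465],(400,343))])[:,:,::-1])"
```

```text
(no output)
```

View pics/v9.png

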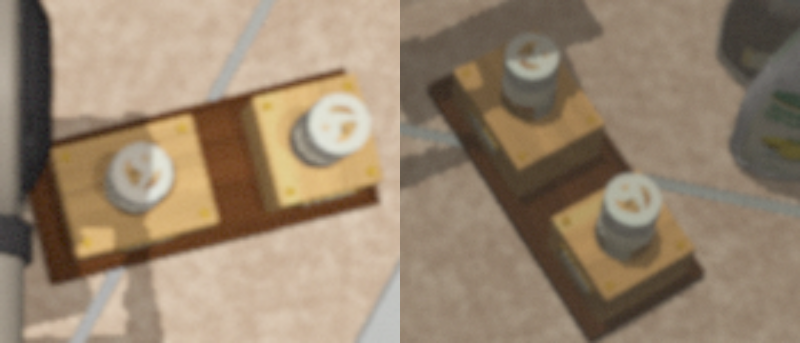

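The crop shows the jar upright in its pocket (cap at crop (142,170) in top, (532,55) in scene). It stands at the same height as the kept jar, and the robot is clear. I'm handing in.

```bash
python3 -c "
from plant import bot
print(bot.close_job())"
```

```text
the job is handed in; nothing more can be done
None
```

The jar is standing upright on the floor of the empty pocket, released, with the arm clear, and I handed the job in at about 31 s. The lean was about 10 degrees by image fit, not the suggested 20, and no verdict came back.

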